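Test-run the parked paddle sander behind its dust screen

TASK

Test-run the sander that lies on its test board. First fold the stiff dust screen at the disc end of the board up until it stands upright; then flip the sprung lock-off lever on the sander's paddle forward, towards the disc, and, keeping it forward, squeeze the paddle fully home against the body for a good second. Then let go and draw clear so that paddle and lever spring back out, leaving the screen upright, the sander on its blocks where it lay and the other things undisturbed.

Things in the scene. Friction and masses are not known exactly. Their poses are not given: they have to be found in the camera images.
- board: The fixed plywood test board, 420 x 190 x 12 mm, lying on the table. Origin on the table surface, on its centre line (board from x -230 to +190 mm); x along the board towards the dust-screen end, y across it, z up. Two rubber-topped rest blocks (64 mm across the board, tops 48 mm above the table) carry the sander. The screen's hinge line runs across the board at x = +165 mm, 20 mm above the table.
- screen (a joint): Angle (rad) of the dust screen about its hinge: 0 = folded outward, lying flat away from the sander; 1.571 = upright; stop at 2.0 (leaning over the disc). Stiff friction hinge: it stays where it is left and takes about 4 to 6 N at its free edge to move. It starts partly raised.
- screen_edge (a point): Middle of the free edge of the dust screen, a flat bare sheet 150 mm wide across the board, 4 mm thick (6 mm at the free edge) and 110 mm from hinge line to free edge. Its x axis points from the hinge to the edge.
- screen_hinge (a point): Middle of the screen's hinge line (20 mm above the table); its axes turn with the screen.
- sander_center (a point): Centre of the slim grey body of the cordless sander, 70 mm above the table; x along the body towards the disc, z up, paddle on its -y side. Body: x -110 to +70, y -17 to +17, z -22 to +22 mm. The sander (0.7 to 0.95 kg) lies loose on its side on two blocks, held by friction only: pushed along or sideways it slides, so squeeze it between both fingers.
- battery (a point): Centre of the black battery at the sander's rear end, 55 x 56 x 56 mm (sander axes; centre at x -137, y +4, z +2 mm from sander_center).
- disc (a point): Centre of the 100 mm disc, which stands upright at the front on the paddle side (x +95, y -34 to -42 mm from sander_center), on a gear head spanning x +70 to +120, y -23 to +29 mm.
- paddle_hinge (a point): Vertical hinge line of the paddle, at its mid height (x -90, y -23.5 mm from sander_center). The paddle is a black bar 125 mm long from here towards the disc, 7 mm thick, 26 mm high; at rest it flares 0.11 rad away from the body.
- paddle_press (a point): Point on the outer face of the paddle, 82 mm ahead of its hinge, just behind the lever: where to squeeze. At rest it is 36 mm to the paddle side of the sander's centre line (53 mm over body and paddle together, 44 mm when squeezed home).
- paddle (a joint): Paddle angle (rad): 0 = sprung out, 0.11 = fully home against the body. Spring, about 4 N at paddle_press at the start and 9 N at home. While the lock-off lever is back the paddle is blocked and gives only 1 to 4 mm however hard it is squeezed.
- lever_tip (a point): Outer tip, at mid height, of the lock-off lever: a flat grey tab 5 mm thick, 24 mm high, 22.5 mm long from a vertical pivot inside the paddle, 95 mm ahead of the paddle's hinge (13 mm ahead of paddle_press). At rest it leans back towards the battery by 0.75 rad, its tip 15 mm behind the pivot and 13 mm proud of the paddle; flipped fully forward it stands square to the paddle, 19 mm proud.
- lever (a joint): Lock-off lever angle (rad): 0 = back (paddle locked), 0.85 = stop, fully forward. Light return spring, 0.4 to 1 N at the tip: it flips back as soon as it is let go while the paddle is out. From about 0.7 on the paddle is free; once the paddle is in, the lever is caught and stays unlocked until the paddle springs out.
- spanner: Bystander: a small open-ended spanner, 130 mm long, lying on the board beside the sander (opposite the paddle).
- discs: Bystander: a stack of spare abrasive discs, 72 mm across, 14 mm high, on the rear corner of the board on the paddle side.
- bowl: Bystander: a dark paint bowl, 130 mm across.
- medium: Bystander: an amber glass jar, 64 mm across, 120 mm high.
- brush: Bystander: a paint brush, 220 mm long.
- scraper: Bystander: a spatula, 200 mm long.
- tin: Bystander: a tin, 80 mm across, 100 mm high.
- block: Bystander: a cork sanding block, 70 x 110 x 35 mm.

How it is judged (in metres and radians):
On the way, in this order (a step that is already met when the one before it is completed fails the run):
1. the dust screen stands upright (within 0.14 rad) while the paddle is still out (value of joint screen between 1.431 and 1.711 rad and value of joint paddle below 0.04 rad and value of joint lever below 0.3 rad), for 0.2 s.
2. the lock-off lever is flipped forward with the paddle still out (value of joint lever above 0.66 rad and value of joint paddle below 0.04 rad), for 0.05 s.
3. the paddle is squeezed home against the body for 0.8 s with the screen upright (value of joint paddle above 0.09 rad and value of joint screen between 1.431 and 1.711 rad), for 0.8 s.
At the end, for the whole second after the job is handed in: The screen stands upright within 0.14 rad (8 degrees); the paddle is out (under 0.02 rad) and the lever back (under 0.15 rad); the sander lies at rest on its blocks, level within 0.1 rad and within 15 mm of where it lay (value of joint screen between 1.431 and 1.711 rad and value of joint paddle below 0.02 rad and value of joint lever below 0.15 rad and distance of sander_center from where it was at the start of the episode below 0.015 m and angle between sander_center's own z axis and vertical below 0.1 rad and linear speed of sander below 0.02 m/s); the robot touches nothing.
It fails at once if the sander is shoved or lifted more than 25 mm from its place (distance of sander_center from where it was at the start of the episode above 0.025 m).
It fails at once if another thing is moved by more than 30 mm (distance of any of spanner, discs, bowl, medium, brush, scraper, tin, block from where it was at the start of the episode above 0.03 m).
It also fails if it takes over 58 s, if anything falls off the work surface, if the arm or the gripper's body presses on something with over 40 N, if the wrist force passes 120 N, or if a joint passes its speed limit or range.

ROBOT

A 6-joint arm with a two-finger parallel gripper is mounted at the origin on the work surface. World frame = base frame: x ahead of the robot, y to its left, z up, the work surface at z = 0. Lengths are in mm, angles in degrees, forces in N, time in s.
With the tool pointing down it reaches from about 350 to 775 mm from the base axis. Payload 7.3 kg.
Tool frame: the origin (TCP) lies at the very end of the fingers, on their centre line; the grasp point (between the pads) lies 19 mm behind it; z points along the fingers, y is the line along which they close (so a half turn about z gives the same grasp; the last joint's range is limited). The gripper opens to 92 mm and grips with 3 to 60 N. Pads are 19 mm wide; open, the fingers measure 130 mm over their backs; the gripper's body (75 mm by 190 mm) begins 47 mm behind the grasp point.
Start: joints at [-79.412, 19.595, 87.324, -0, 73.075, -8.365], TCP at [170.543, -496.548, 226.741] pointing down, gripper open.
Joint ranges: [-145.02, 145.02], [-44.19, 115.74], [2.07, 154.8], [-57.11, 237.11], [16.16, 152.29], [-177.93, 177.93]. Speed limits (degrees/s): [147.25, 147.25, 180, 180, 180, 180].

INTERFACE

Orientations are given as [roll, pitch, yaw] about the fixed x, y, z axes, in that order (R = Rz(yaw) Ry(pitch) Rx(roll)).
In Python, from plant import manip gives the robot as it stands.
- The arm moves only by the shell command python3 -m creep 'ROWS' [FORCE]. ROWS is JSON, one flat list of numbers, 7 for each row, row after row: the shift along the tool's x, y, z in m, then the turn, a rotation vector about the tool's x, y, z in rad, then the finger opening in m, from 0 to 0.0918. In form: [x, y, z, ax, ay, az, claw, x, y, z, ax, ay, az, claw, ...]. A call has 1 to 8 rows; each row is the pose to reach, as a shift and turn from the pose commanded when the call began, along the tool's axes at that moment; what a row does not reach only later rows make up. A row lasts 1/8 s, in which the tool goes at most 62.5 mm and 10.7 degrees, less where a joint would pass 70% of its speed; a pose out of reach is approached as far as the arm can. A call with a gripper value outside its range is refused whole. The fingers move at their own pace and stop on an object; FORCE is the grip in N (left out, the last holds). Time passes only in rows, so rows that repeat a pose let the fingers close. It gives the time, the measured TCP pose, the force, the opening and the grip force at its end, in the units of the state.
- manip.state(): the state, without advancing time (a new reading comes with each control period).
- manip.read_camera(name): name is "side" or "top"; returns (picture, depth): 480x640x3 uint8, red, green, blue; 480x640 float32, mm along the optical axis (not along the pixel's ray), 0 where there is no reading.
- manip.camera_info(name): a dict with "K" (3x3 intrinsics, pixels), "position" and "orientation" of the camera in the world. Camera axes: x right, y up, looking along -z (the intrinsics and any distortion apply to the point x, -y, -z); pixel columns grow to the right and rows downward; lengths in mm; the calibration is good to about 2 mm. A picture is of the moment at which its call begins. camera_info takes no time and is no camera call.
- manip.hand_in(): hands the job in; it is judged then, once.
The state is a dict: "time": time; "joints": joint angles; "qvel": joint speeds; "joint_efforts": joint torques, N m; "eef_pos": TCP position; "tool_rot": TCP orientation; "force": force on the tool from outside, world axes, zero at the start; "torque": the same for the moment, N m; "finger_gap": finger opening in mm; "grip_force": force on a finger pad.
Only numpy, scipy, OpenCV 4.12 (cv2) and the standard library are available. Lean on these libraries where they do the work, as an engineer would, in place of code of your own. Each camera call takes 0.05 s, during which the arm holds its last target. There are 200 camera calls.

## Working session

There is one attempt and no reset: what is moved stays moved. The work goes in short steps, Python scripts to look and compute and a shell command to move; the robot and the scene stay as the last step left them, time stands still between calls to the robot, and variables do not carry over. Pictures are saved under pics/ and viewed, at most 10 in all, crops included, and the job is handed in when it is done.

```bash
mkdir -p pics; cat > h.py <<'E'
import numpy as np,cv2
from scipy.spatial.transform import Rotation as R
from plant import manip
def cloud(n):
    im,d=manip.read_camera(n);c=manip.camera_info(n);K=np.array(c["K"])
    v,u=np.mgrid[:480,:640]
    x=(u-K[0,2])/K[0,0];y=(v-K[1,2])/K[1,1]
    P=np.stack([x*d,-y*d,-d],-1)
    return im,d,P@rot(c["orientation"]).T+np.array(c["position"])
def rot(o):
    o=np.array(o,float)
    return o if o.shape==(3,3) else R.from_euler('xyz',o,degrees=True).as_matrix()
E
python3 - <<'E'
from h import *
for n in("top","side"):
    print(manip.camera_info(n))
    im,d,P=cloud(n);np.savez('pics/'+n,im=im,d=d,P=P)
    cv2.imwrite(f'pics/{n}0.png',im[:,:,::-1])
print(manip.state())
E
```

```text
{'K': array([[507.35064964,   0.        , 316.61370174],
       [  0.        , 507.35064964, 228.33893766],
       [  0.        ,   0.        ,   1.        ]]), 'position': array([ 413.09495727,   52.10918863, 1314.78513665]), 'orientation': array([  4.98560636,  -1.34377347, -89.22411825])}
{'K': array([[542.16194738,   0.        , 313.77278168],
       [  0.        , 542.16194738, 245.5851499 ],
       [  0.        ,   0.        ,   1.        ]]), 'position': array([  429.70973571, -1375.15568988,   947.7216492 ]), 'orientation': array([58.04630104, -0.09010891, -4.18923061])}
{'time': 0.1, 'joints': array([-7.94115262e+01,  1.96333321e+01,  8.73724858e+01, -1.07378879e-03,
        7.30762699e+01, -8.36742325e+00]), 'qvel': array([-0.05168294, -0.04359598, -0.09847782,  0.01887661, -0.0375616 ,
        0.04334852]), 'joint_efforts': array([ 1.76556321e-03, -4.32005882e+01, -2.44693029e+01,  7.19596515e-02,
        5.25688590e-02, -3.73398439e-05]), 'eef_pos': array([ 170.46702025, -496.15388805,  226.10199348]), 'tool_rot': array([-1.79918637e+02, -1.09295505e-02,  1.89562026e+01]), 'force': array([-0.0213792 ,  0.23731652,  0.66597066]), 'torque': array([ 0.01877206, -0.02943909,  0.01076416]), 'grip_force': 0.0, 'finger_gap': 92.05711440588863}
```

View pics/top0.png

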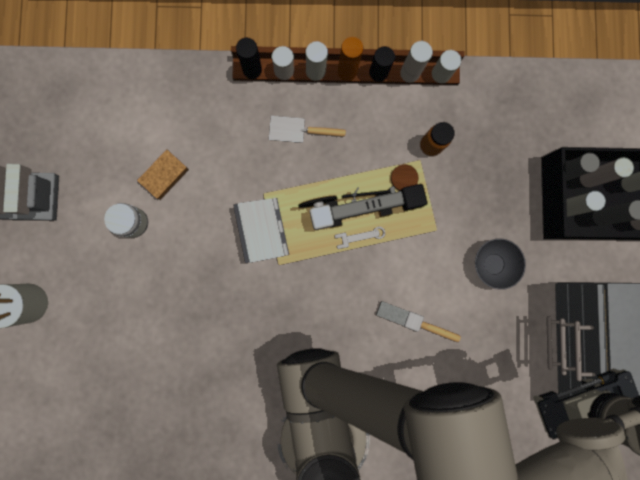

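View pics/side0.png

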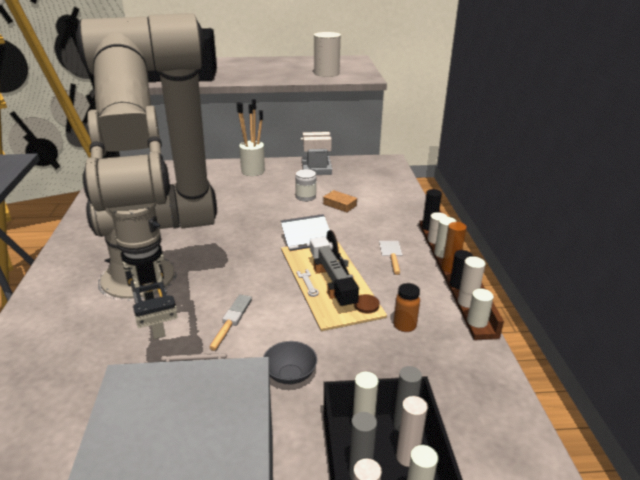

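The top view shows the sander at (310–425, 185–228), with the battery on the right, the disc on the left at about (318, 200) and the paddle on the upper side, away from the robot. The screen is at (235–285, 198–262). The side view confirms this layout.

```bash
python3 - <<'E'
from h import *
D=np.load('pics/top.npz');im,P=D['im'],D['P']
hsv=cv2.cvtColor(im,cv2.COLOR_RGB2HSV)
m=((hsv[...,0]>15)&(hsv[...,0]<35)&(hsv[...,1]>80)&(hsv[...,2]>120)).astype(np.uint8)
m[:150]=0;m[280:]=0;m[:,:220]=0;m[:,450:]=0
pts=P[(m>0)&(abs(P[...,2]-12)<12)]
print('board z',np.median(pts[:,2]))
r=cv2.minAreaRect(pts[:,:2].astype(np.float32));print(r,cv2.boxPoints(r))
roi=np.zeros((480,640),bool);roi[180:270,225:290]=1
w=roi&(hsv[...,1]<40)&(hsv[...,2]>120)&(P[...,2]>25)
q=P[w];c=q.mean(0);n=np.linalg.svd(q-c)[2][2];print('screen',len(q),c,n,q.min(0),q.max(0))
S=np.zeros((480,640),bool);S[175:240,300:435]=1
s=S&(P[...,2]>84)&(P[...,2]<97)
b=P[s];rr=cv2.minAreaRect(b[:,:2].astype(np.float32));print('body',rr,cv2.boxPoints(rr),len(b),np.percentile(b[:,2],[5,50,95]))
crop=im[170:275,225:445,::-1];z=np.clip(P[170:275,225:445,2]*2,0,255).astype(np.uint8)
z=cv2.applyColorMap(z,cv2.COLORMAP_JET)
D2=np.load('pics/side.npz')['im'][205:330,265:390,::-1]
cv2.imwrite('pics/c.png',np.vstack([cv2.resize(crop,(550,262)),cv2.resize(z,(550,262))]))
cv2.imwrite('pics/c2.png',cv2.resize(D2,(600,600),interpolation=cv2.INTER_CUBIC))
E
```

```text
board z 13.920281746270348
((571.7185668945312, -62.25434875488281), (188.00469970703125, 418.3648986816406), 13.084175109863281) [[ 432.80142  120.21696]
 [ 527.5119  -287.28656]
 [ 710.63574 -244.72565]
 [ 615.92523  162.77786]]
screen 2195 [517.51957728 160.91829866  60.92697609] [ 0.25242445 -0.96639852 -0.04853646] [413.09495727  52.10918863  25.01958702] [ 602.18676538  222.07261459 1314.78513665]
body ((586.1890869140625, -88.01304626464844), (80.09085845947266, 305.5181579589844), 12.912141799926758) [[ 513.02124   51.93493]
 [ 581.29126 -245.85786]
 [ 659.35693 -227.96103]
 [ 591.0869    69.83177]] 1342 [85.86176343 93.08013195 96.50378062]
```

View pics/c.png

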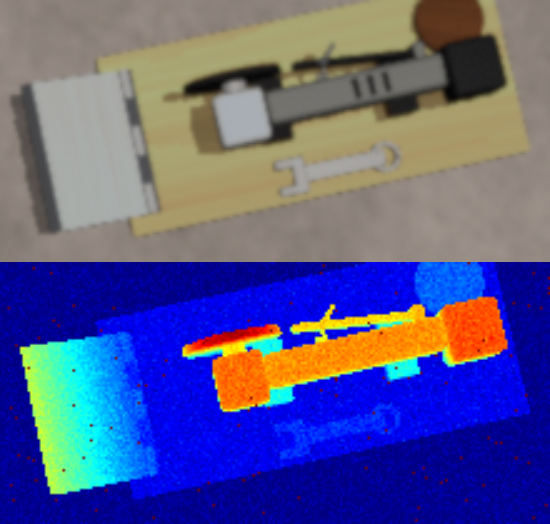

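The crop shows every part clearly. Body at crop x 270–445, paddle bar from (293, 66) to (425, 52), lever tip at about (333, 46), disc at (185–280, 80), and the screen sloping up to the left.

```bash
python3 - <<'E'
from h import *
D=np.load('pics/top.npz');im,P=D['im'],D['P']
u,v=np.meshgrid(np.arange(640),np.arange(480))
ok=(P[...,2]>5)&(P[...,2]<130)
# screen
w=ok&(u>236)&(u<285)&(v>198)&(v<264)&(P[...,2]>28)
q=P[w]
for _ in range(3):
    A=np.c_[q[:,:2],np.ones(len(q))];k=np.linalg.lstsq(A,q[:,2],rcond=None)[0];e=q[:,2]-A@k;q=q[abs(e)<8]
print('screen plane',k,'slope deg',np.degrees(np.arctan(np.hypot(*k[:2]))),'dir',np.degrees(np.arctan2(k[1],k[0])),'zmax',np.percentile(q[:,2],[1,99]))
r=cv2.minAreaRect(q[:,:2].astype(np.float32));print(r);print(cv2.boxPoints(r))
# body
w=ok&(P[...,2]>84)&(P[...,2]<97)&(u>336)&(u<400)&(v>185)&(v<225)
b=P[w];rr=cv2.minAreaRect(b[:,:2].astype(np.float32));print('body',rr);c=b[:,:2].mean(0)
# robust direction: centroid per u column
cs=np.array([b[abs(b[:,1]-y)<4].mean(0) for y in np.linspace(b[:,1].min()+15,b[:,1].max()-15,15)])
s=np.polyfit(cs[:,1],cs[:,0],1);ang=np.degrees(np.arctan2(1,s[0]));print('dir',ang,'line',s,'z',np.median(b[:,2]))
a=np.radians(ang);X=np.array([np.cos(a),np.sin(a)]);Y=np.array([-X[1],X[0]])
# all sander pts in body axes about c
g=ok&(u>295)&(u<432)&(v>178)&(v<232)&(P[...,2]>75)
G=np.c_[(P[g][:,:2]-c)@np.c_[X,Y],P[g][:,2]]
print('c',c,'x range',np.percentile(G[:,0],[0.3,99.7]))
mid=G[abs(G[:,0])<60]
for x0 in range(-180,150,10):
    t=G[abs(G[:,0]-x0)<5]
    if len(t): print(x0,len(t),t[:,1].min().round(),t[:,1].max().round(),np.median(t[:,2]).round())
E
```

```text
screen plane [-0.10491825  0.44214776 28.73818587] slope deg 24.43825586571731 dir 103.3489522322568 zmax [28.37313653 72.76307815]
((519.1873168945312, 164.34774780273438), (150.34300231933594, 107.23245239257812), 13.312104225158691)
[[433.69025 199.21468]
 [458.38104  94.86354]
 [604.6844  129.48082]
 [579.9936  233.83195]]
body ((594.9533081054688, -95.42283630371094), (66.6313247680664, 162.7490997314453), 13.634119033813477)
dir 103.31516156191844 line [-2.36669407e-01  5.59526770e+02] z 92.7255669489399
c [ 582.7219685  -100.50432158] x range [-138.73746826  164.44532585]
-140 38 -18.0 34.0 100.0
-130 91 -21.0 35.0 101.0
-120 100 -22.0 34.0 102.0
-110 97 -21.0 35.0 102.0
-100 92 -21.0 35.0 101.0
-90 127 -21.0 35.0 100.0
-80 54 -13.0 25.0 92.0
-70 69 -28.0 20.0 92.0
-60 82 -29.0 19.0 92.0
-50 72 -25.0 20.0 92.0
-40 70 -28.0 20.0 93.0
-30 72 -28.0 20.0 93.0
-20 72 -29.0 20.0 93.0
-10 70 -29.0 20.0 93.0
0 72 -31.0 20.0 93.0
10 74 -46.0 20.0 92.0
20 82 -47.0 20.0 92.0
30 82 -36.0 20.0 92.0
40 73 -35.0 20.0 92.0
50 72 -37.0 20.0 92.0
60 63 -35.0 20.0 94.0
70 65 -35.0 21.0 93.0
80 75 -38.0 21.0 94.0
90 74 -37.0 20.0 93.0
100 107 -37.0 32.0 98.0
110 121 -37.0 33.0 98.0
120 130 -37.0 33.0 98.0
130 122 -38.0 33.0 98.0
140 110 -39.0 33.0 97.0
```

```bash
cat >> h.py <<'E'
ANG=np.radians(103.3)
X=np.array([np.cos(ANG),np.sin(ANG),0]);Y=np.array([-X[1],X[0],0]);Z=np.array([0,0,1.])
H=np.array([529.5,118,20.]);SC=np.array([574,-76.9,70.])
def toolR(a):  # a deg below horizontal, fingers towards -X; tool y = -Y
    a=np.radians(a);z=-np.cos(a)*X-np.sin(a)*Z
    y=-Y;return np.c_[np.cross(y,z),y,z]
def rel(p,Rt,p0=None,R0=None):
    s=manip.state()
    if p0 is None:p0=s["eef_pos"];R0=rot(s["tool_rot"])
    return np.r_[R0.T@(np.array(p)-p0)/1000,R.from_matrix(R0.T@Rt).as_rotvec()].round(4)
def tip(th,a,s=25,off=0):
    t,a=np.radians([th,a]);d=-np.cos(a)*X-np.sin(a)*Z;n=-np.sin(a)*X+np.cos(a)*Z
    return H+110*(np.cos(t)*X+np.sin(t)*Z)+s*d-(12.5+off)*n
E
cat > w.py <<'E'
from h import *
np.set_printoptions(suppress=True)
print('mid',rel([430,-250,320],toolR(90)))
p=[tip(24.4,55,-90,25),tip(24.4,55,25,25)]
for q in p:print(q.round(),'from now',rel(q,toolR(55)))
p0,R0=p[1],toolR(55)
for th in(24,30,36,42,48,54,60,66,72,78,84,90):print(th,rel(tip(th,max(55,th)),toolR(max(55,th)),p0,R0))
E
python3 w.py
```

```text
mid [ 0.3254 -0.1486 -0.0936 -0.001  -0.0012 -1.4721]
[488. 296. 118.] from now [ 0.557  -0.6457  0.1095 -0.4495 -0.4963 -1.4223]
[503. 231.  23.] from now [ 0.5505 -0.5799  0.2036 -0.4495 -0.4963 -1.4223]
24 [-0.0243 -0.      0.0004  0.      0.      0.    ]
30 [-0.0345 -0.     -0.005   0.      0.      0.    ]
36 [-0.0452 -0.     -0.0093  0.      0.      0.    ]
42 [-0.0562  0.     -0.0125  0.      0.      0.    ]
48 [-0.0676 -0.     -0.0145  0.      0.      0.    ]
54 [-0.0791 -0.     -0.0153  0.      0.      0.    ]
60 [-0.0885 -0.     -0.0161 -0.      0.0873 -0.    ]
66 [-0.0974  0.     -0.0161 -0.      0.192  -0.    ]
72 [-0.1064  0.     -0.0153 -0.      0.2967 -0.    ]
78 [-0.1152 -0.     -0.0134 -0.      0.4014 -0.    ]
84 [-0.1238 -0.     -0.0107 -0.      0.5061 -0.    ]
90 [-0.132   0.     -0.0071 -0.      0.6109 -0.    ]
```

```bash
python3 -m creep '[0.16,-0.07,-0.09,0,0,-0.7,0.01, 0.325,-0.149,-0.094,0,0,-1.47,0.005, 0.325,-0.149,-0.094,0,0,-1.47,0.005, 0.325,-0.149,-0.094,0,0,-1.47,0.005, 0.325,-0.149,-0.094,0,0,-1.47,0.005, 0.325,-0.149,-0.094,0,0,-1.47,0.0, 0.325,-0.149,-0.094,0,0,-1.47,0.0, 0.325,-0.149,-0.094,0,0,-1.47,0.0]' 20; python3 - <<'E'
from h import *
np.set_printoptions(suppress=True)
print(manip.state()["joints"],rel([450,150,300],toolR(75)),rel(tip(24.4,55,-90,25),toolR(55)))
E
```

```text
time: 1.1
eef_pos: [430.1, -249.0, 320.4]
tool_rot: [-180.0, -0.0, 103.6]
force: [0.2, -0.0, 0.1]
finger_gap: 16.2
grip_force: 0.0
[-38.91234521  13.32500534  81.30692714  -0.00885689  85.4070959
 -52.54049665] [ 0.3831  0.1134  0.0205  0.0002 -0.2622  0.0058] [ 0.5157  0.1843  0.2029  0.0012 -0.6113  0.0057]
```

```bash
python3 -m creep '[0.38,0.113,0.02,0,-0.26,0,0, 0.38,0.113,0.02,0,-0.26,0,0, 0.38,0.113,0.02,0,-0.26,0,0, 0.38,0.113,0.02,0,-0.26,0,0, 0.38,0.113,0.02,0,-0.26,0,0, 0.516,0.184,0.1,0,-0.61,0.006,0, 0.516,0.184,0.15,0,-0.61,0.006,0, 0.516,0.184,0.203,0,-0.61,0.006,0]'; python3 - <<'E'
from h import *
np.set_printoptions(suppress=True)
print(manip.state()["joints"],rel(tip(24.4,55,-90,25),toolR(55)),rel(tip(24.4,55,25,25),toolR(55)))
E
```

```text
time: 2.1
eef_pos: [474.7, 215.7, 203.5]
tool_rot: [179.9, 35.1, 103.1]
force: [0.1, 0.3, -0.5]
finger_gap: 0.3
grip_force: 0.0
[ 34.780783    29.94230464  84.20247058 -32.69476694  81.82606577
  31.04355512] [ 0.1107  0.0306  0.0272 -0.0005  0.0015 -0.0022] [ 0.1109  0.0307  0.1422 -0.0005  0.0015 -0.0022]
```

```bash
python3 -m creep '[0.055,0.015,0.014,0,0,0,0, 0.111,0.031,0.027,0,0,0,0, 0.111,0.031,0.05,0,0,0,0, 0.111,0.031,0.08,0,0,0,0, 0.111,0.031,0.11,0,0,0,0, 0.111,0.031,0.142,0,0,0,0, 0.111,0.031,0.142,0,0,0,0]'; python3 - <<'E'
from h import *
np.set_printoptions(suppress=True)
for n in("side",):
    im,d,P=cloud(n);cv2.imwrite('pics/s1.png',cv2.resize(im[140:340,200:440,::-1],(720,600)))
for th in(24.4,36,48,54,66,78,90):print(rel(tip(th,max(55,th)),toolR(max(55,th))))
E
```

```text
time: 2.98
eef_pos: [502.9, 226.1, 24.2]
tool_rot: [-179.8, 35.1, 102.9]
force: [-0.4, 0.0, 0.3]
finger_gap: 0.1
grip_force: 0.0
[-0.0204  0.0001 -0.0007 -0.0052 -0.     -0.007 ]
[-0.0405  0.0001 -0.01   -0.0052 -0.     -0.007 ]
[-0.0629  0.0003 -0.0152 -0.0052 -0.     -0.007 ]
[-0.0744  0.0003 -0.016  -0.0052 -0.     -0.007 ]
[-0.0928  0.0005 -0.0168 -0.0045  0.192  -0.0074]
[-0.1106  0.0006 -0.0141 -0.0037  0.4014 -0.0079]
[-0.1274  0.0008 -0.0078 -0.0029  0.6108 -0.0083]
```

View pics/s1.png

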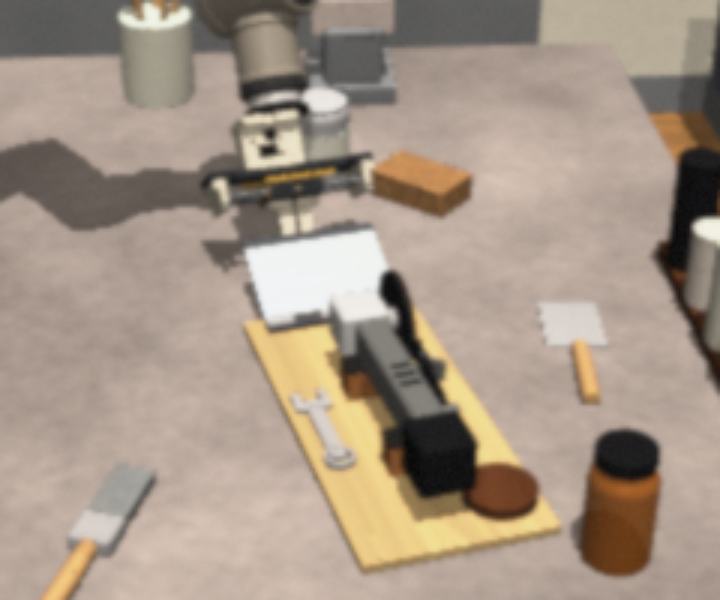

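The fingers (about 295, 225) are just beyond the screen's free edge (245–385, 235) and clear of the tin and the cork. Next I raise the screen.

```bash
python3 -m creep '[-0.01,0,0,0,0,0,0, -0.02,0,-0.001,0,0,0,0, -0.03,0,-0.005,0,0,0,0, -0.041,0,-0.01,0,0,0,0, -0.052,0,-0.013,0,0,0,0, -0.063,0,-0.015,0,0,0,0, -0.074,0,-0.016,0,0,0,0, -0.074,0,-0.016,0,0,0,0]'; python3 - <<'E'
from h import *
np.set_printoptions(suppress=True)
for th in(54,66,78,85,90):print(rel(tip(th,max(55,th)),toolR(max(55,th))))
E
```

```text
time: 4.03
eef_pos: [516.0, 177.8, 83.1]
tool_rot: [179.7, 34.9, 102.7]
force: [0.2, -0.1, 1.2]
finger_gap: 0.6
grip_force: 0.0
[ 0.0004 -0.0006  0.0019 -0.001  -0.0015 -0.0089]
[-0.0179 -0.0004  0.001  -0.0001  0.1905 -0.0089]
[-0.0357 -0.0003  0.0037  0.0008  0.3999 -0.0089]
[-0.0457 -0.0002  0.0069  0.0014  0.5221 -0.0089]
[-0.0525 -0.0001  0.01    0.0018  0.6094 -0.0089]
```

```bash
python3 -m creep '[-0.009,0,0.001,0,0.095,0,0, -0.018,0,0.001,0,0.19,0,0, -0.027,0,0.002,0,0.295,0,0, -0.036,0,0.004,0,0.4,0,0, -0.041,0,0.005,0,0.46,0,0, -0.046,0,0.007,0,0.52,0,0]'; cat > scr.py <<'E'
from h import *
np.set_printoptions(suppress=True)
im,d,P=cloud("side")
Q=(P-H);B=np.stack([Q@X,Q@Y,Q[...,2]],-1)
h=cv2.cvtColor(im,cv2.COLOR_RGB2HSV)
m=(d>0)&(abs(B[...,1])<80)&(B[...,0]>-30)&(B[...,0]<80)&(B[...,2]>12)&(B[...,2]<106)&(h[...,2]>100)&(h[...,1]<50)
q=B[m]
for _ in range(4):
    A=np.c_[q[:,2],np.ones(len(q))];k=np.linalg.lstsq(A,q[:,0],rcond=None)[0];e=q[:,0]-A@k;q=q[abs(e)<8]
print('screen',len(q),'angle',90-np.degrees(np.arctan(k[0])),k,'z',q[:,2].min(),q[:,2].max(),'y',q[:,1].min(),q[:,1].max())
cv2.imwrite('pics/scr.png',cv2.resize(im[140:340,200:440,::-1],(720,600)))
print(rel(tip(90,90),toolR(90)),manip.state()["force"],manip.state()["eef_pos"])
E
python3 scr.py
```

```text
time: 4.78
eef_pos: [524.5, 137.3, 102.8]
tool_rot: [179.9, 5.0, 102.8]
force: [-1.0, 4.1, -0.2]
finger_gap: 0.6
grip_force: 2.4
screen 1017 angle 85.03396996388295 [ 0.08689127 -1.7995776 ] z 12.299624805036615 105.54080003730962 y -76.47302393953048 76.34302718426905
[-0.0062  0.0004 -0.0015  0.0019  0.0857 -0.009 ] [-0.40816071  3.81912322  2.17668307] [524.87140108 136.02082549 102.98266278]
```

View pics/scr.png

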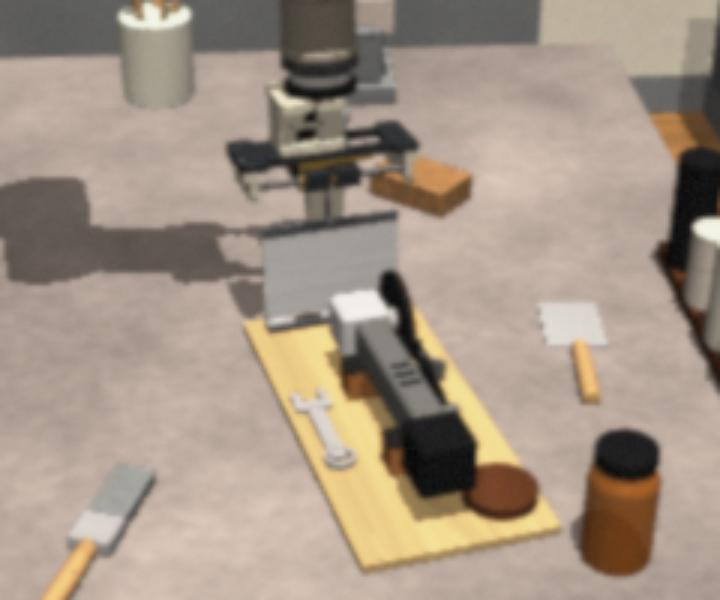

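The screen stands at about 85° with the fingers behind it. I'll push it the last 5° and then back off.

```bash
python3 -m creep '[-0.004,0,-0.001,0,0.05,0,0, -0.008,0,-0.001,0,0.087,0,0, -0.008,0,-0.001,0,0.087,0,0, 0.03,0,-0.001,0,0.087,0,0, 0.03,0,-0.05,0,0.087,0,0, 0.03,0,-0.11,0,0.087,0,0, 0.03,0,-0.17,0,0.087,0,0.04, 0.03,0,-0.17,0,0.087,0,0.064]'; python3 scr.py; cat > sd.py <<'E'
from h import *
np.set_printoptions(suppress=True)
p=lambda x,y,z:SC+x*X+y*Y+(z-70)*Z
for t in((-30,-10,260),(-30,-10,150),(-30,-10,56),(-8,-10,56)):print(t,rel(p(*t),toolR(90)))
E
python3 sd.py
```

```text
time: 5.82
eef_pos: [516.3, 181.6, 274.0]
tool_rot: [179.3, 0.3, 102.9]
force: [0.3, 0.2, -0.8]
finger_gap: 16.0
grip_force: 0.0
screen 933 angle 90.9257085829559 [-0.01615807 -1.90921224] z 12.122156147391138 103.42361967665465 y -75.11809057786236 75.79835700339697
[-0.0514 -0.0011  0.1661  0.0064  0.0054 -0.0076] [-0.53975906 -0.11687125 -0.16220221] [515.07044224 181.12451293 270.85623854]
(-30, -10, 260) [-0.2945  0.0101  0.0125  0.0064  0.0054 -0.0076]
(-30, -10, 150) [-0.2939  0.0094  0.1225  0.0064  0.0054 -0.0076]
(-30, -10, 56) [-0.2934  0.0088  0.2165  0.0064  0.0054 -0.0076]
(-8, -10, 56) [-0.2714  0.0087  0.2164  0.0064  0.0054 -0.0076]
```

```bash
python3 -m creep '[-0.06,0.009,0,0.006,0.005,-0.008,0.066, -0.12,0.009,0,0.006,0.005,-0.008,0.066, -0.18,0.009,0.01,0.006,0.005,-0.008,0.066, -0.24,0.009,0.03,0.006,0.005,-0.008,0.066, -0.294,0.009,0.08,0.006,0.005,-0.008,0.066, -0.294,0.009,0.122,0.006,0.005,-0.008,0.066, -0.294,0.009,0.152,0.006,0.005,-0.008,0.066, -0.294,0.009,0.152,0.006,0.005,-0.008,0.066]'; python3 - <<'E'
from h import *
im,d,P=cloud("side");cv2.imwrite('pics/s3.png',cv2.resize(im[190:340,260:400,::-1],(560,600),interpolation=cv2.INTER_CUBIC))
im,d,P=cloud("top");cv2.imwrite('pics/t3.png',im[130:280,220:460,::-1])
E
python3 sd.py
```

```text
time: 6.88
eef_pos: [586.2, -103.7, 113.7]
tool_rot: [-179.3, -0.3, 103.3]
force: [0.4, -0.2, -0.1]
finger_gap: 65.8
grip_force: 0.0
(-30, -10, 260) [ 0.      0.001  -0.1423 -0.0051 -0.0017  0.0006]
(-30, -10, 150) [-0.0001  0.0016 -0.0323 -0.0051 -0.0017  0.0006]
(-30, -10, 56) [-0.0003  0.002   0.0617 -0.0051 -0.0017  0.0006]
(-8, -10, 56) [ 0.0217  0.002   0.0618 -0.0051 -0.0017  0.0006]
```

View pics/s3.png

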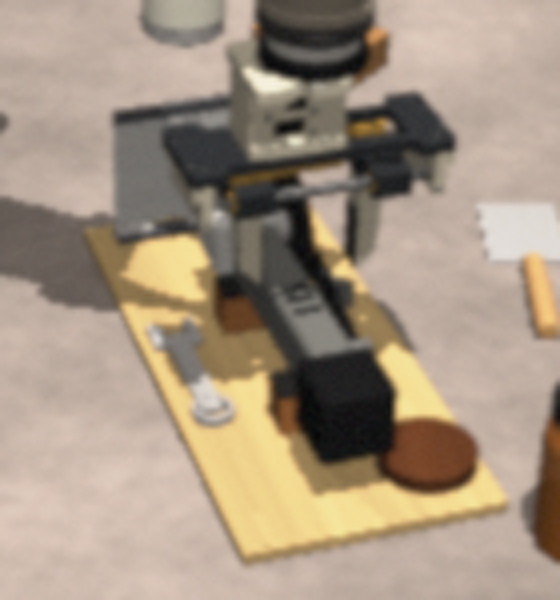

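The fingers straddle the body, with the paddle side on the right at about (360, 220). I'll descend and watch the force.

```bash
python3 -m creep '[0,0.002,0.01,-0.005,-0.002,0,0.066, 0,0.002,0.022,-0.005,-0.002,0,0.066, 0,0.002,0.034,-0.005,-0.002,0,0.066, 0,0.002,0.046,-0.005,-0.002,0,0.066, 0,0.002,0.059,-0.005,-0.002,0,0.066, 0,0.002,0.059,-0.005,-0.002,0,0.066]'; python3 sd.py; python3 - <<'E'
from h import *
im,d,P=cloud("side")
b=(P-SC);B=np.stack([b@X,b@Y,b[...,2]],-1)
m=(d>0)&(B[...,0]>-110)&(B[...,0]<-50)&(abs(B[...,1])<30)&(B[...,2]>17)&(B[...,2]<27)
print('body y',np.percentile(B[m][:,1],[2,50,98]))
E
```

```text
time: 7.72
eef_pos: [589.8, -103.4, 57.2]
tool_rot: [-179.9, -0.1, 103.3]
force: [0.4, -0.5, 0.0]
finger_gap: 66.2
grip_force: 0.0
(-30, -10, 260) [-0.0003  0.0004 -0.2028 -0.0015 -0.0013  0.0002]
(-30, -10, 150) [-0.0005  0.0006 -0.0928 -0.0015 -0.0013  0.0002]
(-30, -10, 56) [-0.0006  0.0007  0.0012 -0.0015 -0.0013  0.0002]
(-8, -10, 56) [ 0.0214  0.0007  0.0013 -0.0015 -0.0013  0.0002]
body y [-23.12658991   0.98243041  16.02786191]
```

```bash
python3 -m creep '[0,0,0,0,0,0,0.062, 0.004,0,0,0,0,0,0.062, 0.008,0,0,0,0,0,0.062, 0.012,0,0,0,0,0,0.062, 0.016,0,0,0,0,0,0.062, 0.019,0,0,0,0,0,0.062, 0.019,0,0,0,0,0,0.062]' 20; python3 sd.py; python3 - <<'E'
from h import *
im,d,P=cloud("side");cv2.imwrite('pics/s4.png',cv2.resize(im[215:305,285:385,::-1],(660,594),interpolation=cv2.INTER_CUBIC))
im,d,P=cloud("top");c=cv2.resize(im[160:235,300:420,::-1],(792,495),interpolation=cv2.INTER_CUBIC);cv2.imwrite('pics/t4.png',c)
E
```

```text
time: 8.65
eef_pos: [586.0, -84.8, 58.7]
tool_rot: [180.0, -0.0, 103.3]
force: [1.5, -0.8, 0.2]
finger_gap: 62.1
grip_force: 0.5
(-30, -10, 260) [-0.0195  0.0002 -0.2013  0.0004 -0.0001  0.0006]
(-30, -10, 150) [-0.0195  0.0001 -0.0913  0.0004 -0.0001  0.0006]
(-30, -10, 56) [-0.0195  0.0001  0.0027  0.0004 -0.0001  0.0006]
(-8, -10, 56) [ 0.0025  0.0001  0.0027  0.0004 -0.0001  0.0006]
```

View pics/s4.png

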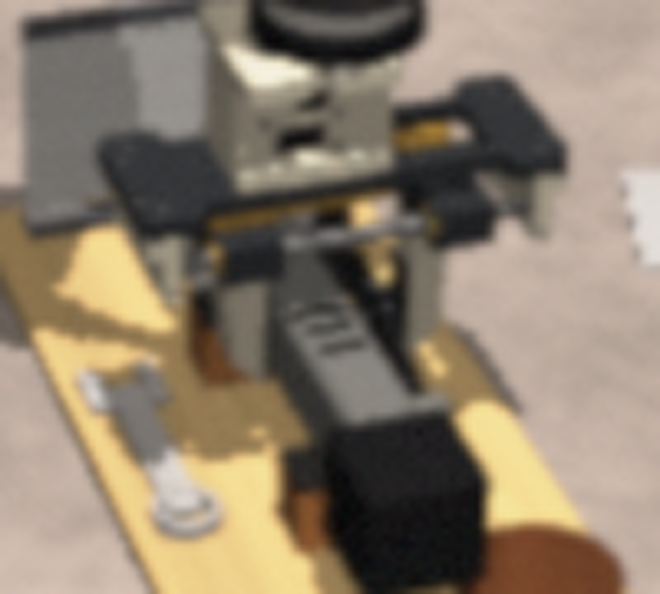

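Fingers are on both sides of the body, and light contact forces suggest the lever is being pushed. I'll edge forward in steps until the force shows the lever stop.

```bash
for i in 1 2 ; do python3 -m creep '[0.001,0,0.0005,0,0,0,0.062, 0.0015,0,0.001,0,0,0,0.062, 0.0015,0,0.001,0,0,0,0.062]' | egrep 'eef|force'; done
```

```text
eef_pos: [586.1, -83.9, 57.8]
force: [0.6, -2.6, 0.9]
grip_force: 1.2
eef_pos: [586.2, -83.2, 57.4]
force: [0.1, -5.7, 5.2]
grip_force: 2.9
```

The force rose to about 6 N along the body, so the lever is at its stop. I'll ease off slightly and squeeze.

```bash
python3 -m creep '[-0.0005,0,0,0,0,0,0.058, -0.0005,0,0,0,0,0,0.055, -0.0005,0,0,0,0,0,0.052, -0.0005,0,0,0,0,0,0.049, -0.0005,0,0,0,0,0,0.046, -0.0005,0,0,0,0,0,0.042, -0.0005,0,0,0,0,0,0.04, -0.0005,0,0,0,0,0,0.04]' 25; python3 sd.py|tail -1
```

```text
time: 10.5
eef_pos: [582.6, -83.5, 56.9]
tool_rot: [-179.7, -0.0, 103.4]
force: [-9.9, -7.1, 11.3]
finger_gap: 43.4
grip_force: 26.8
(-8, -10, 56) [ 0.0004  0.0031  0.0009 -0.006  -0.0004  0.0017]
```

The gap of 43.4 mm means the paddle is home. I'll hold it and relieve the sideways load.

```bash
python3 -m creep '[0,-0.001,0,0,0,0,0.04, 0,-0.002,0,0,0,0,0.04, 0,-0.003,0,0,0,0,0.04, 0,-0.003,0,0,0,0,0.04, 0,-0.003,0,0,0,0,0.04, 0,-0.003,0,0,0,0,0.04, 0,-0.003,0,0,0,0,0.04, 0,-0.003,0,0,0,0,0.04]'; python3 -m creep '[0,0,0,0,0,0,0.04, 0,0,0,0,0,0,0.04, 0,0,0,0,0,0,0.04, 0,0,0,0,0,0,0.04]'
```

```text
time: 11.5
eef_pos: [582.5, -83.5, 56.9]
tool_rot: [-180.0, 0.0, 103.4]
force: [-0.5, -4.8, 6.6]
finger_gap: 43.4
grip_force: 26.9
time: 12.0
eef_pos: [582.5, -83.5, 56.9]
tool_rot: [-180.0, 0.0, 103.4]
force: [-0.5, -5.1, 5.5]
finger_gap: 43.0
grip_force: 26.9
```

```bash
python3 -m creep '[0,0,0,0,0,0,0.05, 0,0.002,0,0,0,0,0.06, 0,0.004,0,0,0,0,0.068, 0,0.004,0,0,0,0,0.07, -0.008,0.004,0,0,0,0,0.07, -0.016,0.004,0,0,0,0,0.07, -0.024,0.004,0,0,0,0,0.07, -0.026,0.004,0,0,0,0,0.07]'; python3 -m creep '[0,0,-0.03,0,0,0,0.07, 0,0,-0.08,0,0,0,0.07, 0,0,-0.14,0,0,0,0.07, 0,0,-0.2,0,0,0,0.07, -0.06,0,-0.25,0,0,0,0.07, -0.12,-0.06,-0.25,0,0,0,0.07, -0.18,-0.12,-0.25,0,0,0,0.07, -0.22,-0.18,-0.25,0,0,0,0.07]'; python3 scr.py; python3 - <<'E'
from h import *
im,d,P=cloud("top");b=P-SC;c=im[160:270,225:445,::-1];cv2.imwrite('pics/t5.png',cv2.resize(c,(792,396),interpolation=cv2.INTER_CUBIC))
B=np.stack([b@X,b@Y,P[...,2]],-1)
for x0 in(-70,-40,-20,-10,0,10,25,60):
    m=(abs(B[...,0]-x0)<4)&(abs(B[...,1])<65)&(B[...,2]>74)&(B[...,2]<97);print(x0,B[m][:,1].min().round(1),B[m][:,1].max().round(1))
m=(B[...,2]>94)&(B[...,2]<108)&(abs(B[...,1])<45)&(abs(B[...,0])<180);print(np.percentile(B[m][:,0],[1,99]))
E
```

```text
time: 13.0
eef_pos: [592.8, -108.4, 56.7]
tool_rot: [179.9, -0.0, 103.3]
force: [-0.6, -0.7, 0.2]
finger_gap: 70.0
grip_force: 0.0
time: 14.0
eef_pos: [505.2, -315.1, 305.8]
tool_rot: [179.9, 0.0, 103.3]
force: [-0.1, -1.0, 0.3]
finger_gap: 70.1
grip_force: 0.0
screen 629 angle 91.33593551066784 [-0.0233207 -1.1785438] z 12.147991941290456 102.38262227273549 y -50.098564813053606 76.4616003034066
[ 0.4346  0.1276  0.1992 -0.003   0.0028 -0.0054] [-1.81012803 -5.01156869 -0.17581099] [ 500.41829781 -321.28927191  305.83442824]
-70 -29.8 16.2
-40 -33.2 16.5
-20 -35.1 16.7
-10 -50.1 16.7
0 -43.3 16.7
10 -38.2 16.8
25 -40.1 16.8
60 -34.3 17.2
[-161.45979414  131.10671633]
```

View pics/t5.png

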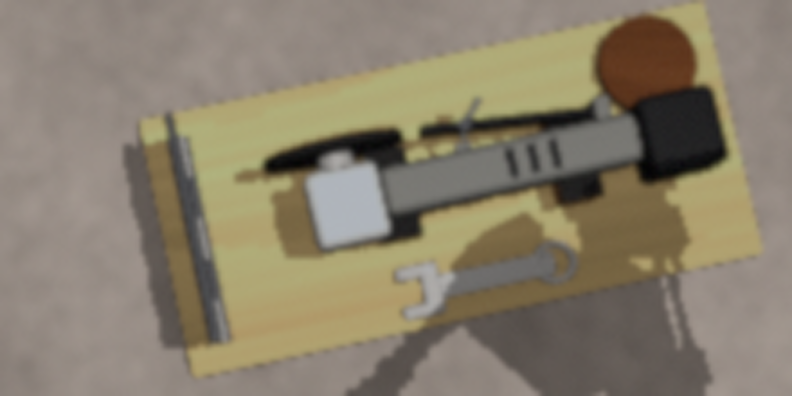

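The screen is upright at 91°. The paddle is sprung out again, the lever is back (tip at crop (475, 100)), the sander is where it lay, and the arm is clear.

```bash
python3 -m creep '[0,0,0,0,0,0,0.07, 0,0,0,0,0,0,0.07, 0,0,0,0,0,0,0.07]'; python3 -c "
from plant import manip
print(manip.hand_in())"
```

```text
time: 14.48
eef_pos: [507.0, -312.4, 305.8]
tool_rot: [179.9, -0.0, 103.4]
force: [0.1, -0.1, -0.0]
finger_gap: 69.9
grip_force: 0.0
the job is handed in; nothing more can be done
None
```

I handed the job in at 14.5 s, but no verdict came back: the screen measured 91°, the squeeze held at a 43 mm gap (home) for over a second, and afterwards the paddle and lever were back out, with the sander and other things apparently unmoved.

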